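Hang the screw tray on the drop-flap peg

ROBOT

A 7-joint arm with a two-finger parallel gripper is mounted at the origin on the work surface. World frame = base frame: x ahead of the robot, y to its left, z up, the work surface at z = 0. Lengths are in mm, angles in rad, forces in N, time in s.
With the tool pointing down it reaches from about 400 to 850 mm from the base axis. Payload 4.4 kg.
Tool frame: the origin (TCP) lies midway between the tips of the shut fingers; the grasp point (between the pads) lies 19 mm behind it (ctrl.hold_point_z is the distance from the TCP to the grasp point, in mm); z points along the fingers, y is the line along which they close (so a half turn about z gives the same grasp; the last joint's range is limited). The gripper opens to 94 mm and grips with 3 to 60 N. Pads are 16 mm wide; open, the fingers measure 119 mm over their backs; the gripper's body (75 mm by 177 mm) begins 78 mm behind the grasp point.
Start: joints at [1.191, 0.628, 0.038, 1.517, -0.027, 0.996, -0.02], TCP at [200.668, -618.264, 205.478] pointing down, gripper open.
Joint ranges: [-3.06, 3.06], [-0.37, 2.12], [-1.25, 1.32], [0.18, 2.47], [-1.1, 4.24], [0.23, 1.98], [-2.94, 2.94]. Speed limits (rad/s): [2.57, 2.57, 3.14, 3.14, 3.14, 3.14, 3.14].

INTERFACE

Orientations are given as [roll, pitch, yaw] about the fixed x, y, z axes, in that order (R = Rz(yaw) Ry(pitch) Rx(roll)).
In Python, from station import ctrl, imaging gives the robot as it stands.
- The arm moves only by the tool carry_out, never from a script. Its argument "moves" is one flat list of numbers, 6 for each row, row after row: the shift along the tool's x, y, z in mm, then the turn, a rotation vector about the tool's x, y, z in rad. A call has 1 to 10 rows; each row is the pose to reach, as a shift and turn from the pose commanded when the call began, along the tool's axes at that moment; what a row does not reach only later rows make up. A row lasts 1/8 s, in which the tool goes at most 62.5 mm and 10.7 degrees, less where a joint would pass 70% of its speed; a pose out of reach is approached as far as the arm can. A call with a gripper value outside its range is refused whole. "fingers" is the closure, from 0 (fully open) to 1 (shut), set as the call begins (left out, the last holds). The fingers move at their own pace and stop on an object; the grip force is fixed at half the most. Time passes only in rows, so rows that repeat a pose let the fingers close. It gives the time, the measured TCP pose, the force, the opening and the grip force at its end, in the units of the state.
- ctrl.sense(): the state, without advancing time (a new reading comes with each control period).
- imaging.read_camera(name): name is "scene" or "top" or "wrist"; returns the picture (480x640x3 uint8, blue, green, red); there is no depth.
- imaging.camera_model(name): a dict with "fx", "fy", "cx", "cy" (pixels), "rvec" (rotation vector, rad) and "tvec" (3), from world to camera coordinates, as OpenCV has them. Camera axes: x right, y down, z forward; pixel columns grow to the right and rows downward; lengths in mm; the calibration is good to about 2 mm. A picture is of the moment at which its call begins: read the wrist's pose just before it. camera_model takes no time and is no camera call; for the wrist camera it gives the pose at the moment of the call.
- ctrl.close_job(): hands the job in; it is judged then, once.
The state is a dict: "clock": time; "q": joint angles; "dq": joint speeds; "joint_torque": joint torques, N m; "tool_pos": TCP position; "eef_rot": TCP orientation; "ft_force": force on the tool from outside, world axes, zero at the start; "moment": the same for the moment, N m; "gripper_width": finger opening in mm; "gripper_force": force on a finger pad.
Only numpy, scipy, OpenCV 4.12 (cv2) and the standard library are available. Lean on these libraries where they do the work, as an engineer would, in place of code of your own. Each camera call takes 0.05 s, during which the arm holds its last target. There are 200 camera calls.

TASK

Pick up the plywood screw tray by its middle rib and hang it by its steel eye on the stand whose peg has the drop flap: push the eye along the peg, under the flap and fully home so that the flap falls behind it. Before letting go, tug the tray back against the fallen flap with a firm pull of about 10 N to prove that it holds, then leave it hanging. Be gentle throughout: never push or pull the tray harder than 25 N, and leave the other things on the bench where they are.

Things in the scene. Friction and masses are not known exactly. Their poses are not given: they have to be found in the camera images.
- tray_grip (a point): Plywood screw tray to hang, 150 (x) x 110 (y) mm, walls 42 mm high, 0.35 kg. This point is in its grip rib (12 mm thick in y, 56 mm long in x, top 88 mm above the tray's underside), 70 mm above the underside, near the balance point, 98 mm from the eye along -x. Open 43 mm each side of the rib down to the floor. Axes are the tray's: +x to the eye plate, z up.
- eye (a point): Centre of the eye in the steel plate upright on the tray's +x end (44 mm wide, 6 mm thick, top edge 114 mm above the tray's underside). The eye is a rectangular hole along the tray's x, 16 mm wide (y), 20 mm tall, its centre 95 mm above the underside; 9 mm of steel above it. Point at mid-thickness, axes as the tray.
- stand: Fixed stand with the drop flap. Origin on the table under the post's front face (plane x = 0 of this frame); it faces -x, where the peg points. Peg: round steel, 12 mm diameter, along x at y = 0, 180 mm above the table. Two cheeks above it (y = +-21 mm, 206 to 218 mm high, out to x = -89 mm) carry the flap.
- peg (a point): Tip of that stand's peg, on its axis, at x = -98 mm in the stand's frame; the last 10 mm taper to 5 mm diameter. Axes as stand.
- collar (a point): Centre of the face of the 28 mm collar at the root of that peg, x = -42 mm in the stand's frame: the hard stop for the eye plate (eye centre then at x = -45 mm). Axes as stand.
- bumper_face (a point): Where the front face of the black sprung bumper below the peg rests, x = -54 mm in the stand's frame, 135 mm above the table (bumper 30 wide, 24 mm tall). It meets the lower part of the eye plate and pushes back with about 5 N at first, 7 N with the plate against the fallen flap, 15 N with it at the collar.
- flap: Steel gravity flap over that peg, 30 mm wide, 34 mm long, 4 mm thick. Origin on its hinge pin, which lies across the stand at x = -83 mm, 212 mm up in the stand's frame. Down, it slopes back and down at 45 degrees to just above the peg; it can swing only back and up (by 35 degrees). Axes parallel to the stand's when down.
- flap_tip (a point): Middle of the flap's free end: when down at x = -59 mm, 188 mm up in the stand's frame. An eye pushed along the peg lifts it (under 1 N) by about 10 to 15 mm and passes below it; it falls in front of the plate only when the plate is within about 3 mm of the collar. The plate then has about 10 mm of play between collar and flap.
- tray: The tray as a whole; origin at the centre of its underside, 20 mm from the grip point along +x. Axes as tray_grip.
- plain_stand: A like stand with the same peg and collar but no cheeks, flap or bumper: not to be used. Same frame as stand.
- glue: Bystander: white glue bottle, 60 mm across, 160 mm tall. Origin at its underside.
- tape: Bystander: tape measure, 65 x 36 x 60 mm. Origin at its underside.
- screwdriver: Bystander: screwdriver lying flat. Origin at its underside.
- hammer: Bystander: hammer lying flat. Origin at its underside.
- offcut: Bystander: wood offcut, 120 x 50 x 40 mm. Origin at its underside.
- sanding_block: Bystander: cork sanding block, 100 x 60 x 30 mm. Origin at its underside.
- clamp: Bystander: F-clamp lying flat, 220 mm long. Origin at its underside.
There are look-alikes about, which are no part of the job. What is shaped like the tray but turquoise or yellow is not meant.

How it is judged:
By the outcome, as a careful person would: the job done as asked, in the order asked, and still so for the second after the job is handed in, with the robot touching nothing.
It also fails if it takes over 67 s, if anything falls off the work surface, if the arm or the gripper's body presses on something with over 40 N, if the wrist force passes 120 N, or if a joint passes its speed limit or range.

## Working session

There is one attempt and no reset: what is moved stays moved. The work goes in short steps, Python scripts to look and compute and a tool call to move; the robot and the scene stay as the last step left them, time stands still between calls to the robot, and variables do not carry over. Pictures are saved under pics/ and viewed, at most 10 in all, crops included, and the job is handed in when it is done.

Besides the shell and the picture viewer there is one more tool, called after ">>>" as name(argument=value, ...) on one line, values as JSON. carry_out: Moves the arm, as the interface text tells. Its arguments: {"type":"object","properties":{"moves":{"type":"array","items":{"type":"number"}},"fingers":{"type":"number"}},"required":["moves"]}

```bash
mkdir -p pics; ls; python3 - <<'E'
from station import ctrl, imaging
import cv2
print(ctrl.sense())
for n in ("scene","top"):
    cv2.imwrite(f"pics/{n}0.png",imaging.read_camera(n)); print(n,imaging.camera_model(n))
E
```

```text
pics
{'clock': 0.0, 'q': array([ 1.19121239,  0.62931943,  0.03841546,  1.51834819, -0.0269955 ,
        0.99628854, -0.02001673]), 'dq': array([-6.44996194e-04,  4.69707718e-04,  2.43621764e-04, -1.45384549e-03,
       -1.90283488e-03,  9.38230251e-04,  2.19805365e-05]), 'joint_torque': array([ 6.28977523e-04, -5.49728036e+01,  1.14324275e+00, -1.86635453e+01,
       -5.22453210e-02,  2.36075919e-02,  1.73085509e-04]), 'tool_pos': array([ 200.46799664, -617.62453241,  204.57727369]), 'eef_rot': array([-3.13974629e+00,  1.07544281e-05,  3.13791549e-01]), 'ft_force': array([0.01707104, 0.50137859, 0.18542228]), 'moment': array([0.02894355, 0.00519037, 0.04812397]), 'gripper_force': 0.0, 'gripper_width': 93.94436245500576}
scene {'fx': 540.8301356884573, 'fy': 540.8301356884573, 'cx': 313.60761992922005, 'cy': 236.20630806947779, 'rvec': array([ 1.91961977,  1.54963658, -0.6272865 ]), 'tvec': array([ -79.24855731, -231.14837942, 1809.44509136])}
top {'fx': 453.3868520996489, 'fy': 453.3868520996489, 'cx': 323.09314617323855, 'cy': 239.66980188794062, 'rvec': array([ 2.19082018, -2.16198762,  0.09301057]), 'tvec': array([  -9.74665967,  478.67240791, 1227.63341162])}
```

View pics/scene0.png

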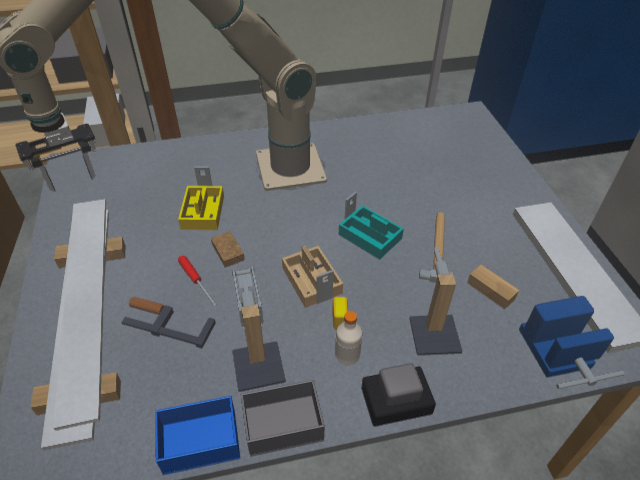

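View pics/top0.png

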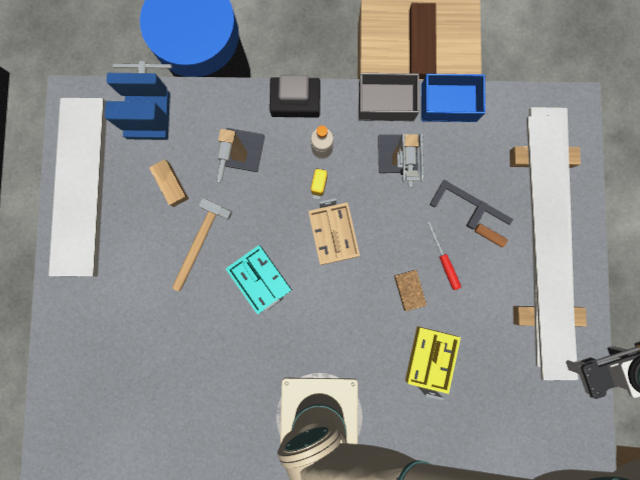

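The scene view shows the plywood tray at about (312,275) with its eye plate facing away from the robot, and the flap stand with cheeks at (250,310). In the top view the tray is at (333,233), its plate at (328,203), and the flap stand at (410,155), facing the robot. Next I'll enlarge both.

```bash
cat > h.py <<'E'
import cv2, numpy as np
from scipy.spatial.transform import Rotation as Ro
from station import ctrl, imaging
def cam(n):
    m=imaging.camera_model(n); R=cv2.Rodrigues(np.array(m["rvec"],float))[0]
    return m,R,np.array(m["tvec"],float)
def onz(n,u,v,z,M=None):
    m,R,t=M or cam(n); c=-R.T@t
    d=R.T@np.array([(u-m["cx"])/m["fx"],(v-m["cy"])/m["fy"],1]); return c+d*(z-c[2])/d[2]
def px(n,p,M=None):
    m,R,t=M or cam(n); q=R@np.array(p,float)+t; return np.array([m["fx"]*q[0]/q[2]+m["cx"],m["fy"]*q[1]/q[2]+m["cy"]])
E
python3 - <<'E'
from h import *
t=cv2.imread("pics/top0.png"); s=cv2.imread("pics/scene0.png")
r=lambda im,x,y,w,h:cv2.resize(im[y:y+h,x:x+w],(400,300),interpolation=cv2.INTER_CUBIC)
a=np.vstack([np.hstack([r(t,290,190,100,75),r(t,365,125,80,60)]),np.hstack([r(s,270,230,100,75),r(s,210,260,100,75)])])
cv2.imwrite("pics/crops.png",a)
E
```

```text
(no output)
```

View pics/crops.png

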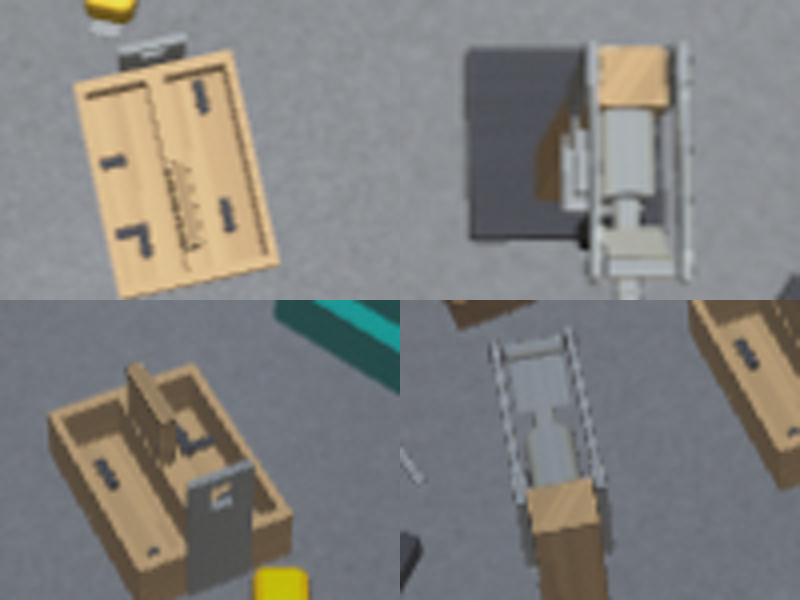

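The crops show the tray rim corners at (75,85), (233,50), (278,262) and (118,298) in the top-left panel, and the plate top edge from (118,52) to (186,36). In the top-right panel the cheek front ends are at about (195,280) and (288,280), with their backs at (192,42) and (285,42). The peg points down the image, towards the robot.

```bash
python3 - <<'E'
from h import *
np.set_printoptions(precision=1,suppress=True)
P=lambda u,v:(290+u/4-.4,190+v/4-.4)
Q=lambda u,v:(365+u/5-.4,125+v/5-.4)
T=[onz("top",*P(*c),42) for c in [(75,85),(233,50),(278,262),(118,298)]]
c=np.mean(T,0); print("rim",np.array(T),c)
print(np.linalg.norm(T[0]-T[1]),np.linalg.norm(T[1]-T[2]))
d=(T[0]+T[1]-T[2]-T[3])[:2]; e=(T[0]-T[1]+T[3]-T[2])[:2]
print("yaw",np.arctan2(d[1],d[0]),np.arctan2(-e[0],e[1]))
E=[onz("top",*P(*c),114) for c in [(118,50),(186,37)]]; print("plate",np.array(E),np.mean(E,0))
S=[onz("top",*Q(*c),218) for c in [(195,282),(288,282),(285,42),(192,42)]]; print("cheek",np.array(S),np.mean(S,0))
d=(S[0]+S[1]-S[2]-S[3])[:2]; print("peg dir yaw",np.arctan2(-d[1],-d[0]))
B=[onz("top",*Q(*c),0) for c in [(65,47),(70,238)]];print("base left edge",np.array(B))
# scene: cheek fronts z=218 
U=lambda u,v:(210+u/4-.4,260+v/4-.4)
V=[onz("scene",*U(*c),218) for c in [(91,42),(172,28)]];print("scene cheek fronts",np.array(V))
print("post top?",[px("top",S_) for S_ in [T[0]]])
U=lambda u,v:(270+u/4-.4,230+v/4-.4)
print("scene plate top",np.array([onz("scene",*U(*c),114) for c in [(188,186),(254,162)]]))
print("scene rib top", np.array([onz("scene",*U(*c),88) for c in [(127,67),(143,62),(176,135),(168,140)]]))
print("scene rim",np.array([onz("scene",*U(*c),42) for c in [(48,115),(196,64),(292,515-300),(140,570-300)]]))
E
```

```text
rim [[ 555.1   37.7   42. ]
 [ 580.6  -69.6   42. ]
 [ 436.4 -101.1   42. ]
 [ 410.7    6.4   42. ]] [495.7 -31.6  42. ]
110.2698419148694 147.60963156352807
yaw 0.21452892138271867 0.23384474979776487
plate [[567.3   7.9 114. ]
 [576.3 -35.6 114. ]] [571.8 -13.8 114. ]
cheek [[ 602.1 -190.5  218. ]
 [ 602.6 -234.1  218. ]
 [ 717.9 -233.3  218. ]
 [ 717.3 -189.4  218. ]] [ 660.  -211.8  218. ]
peg dir yaw 0.008436987908539213
base left edge [[ 785.6 -155.1    0. ]
 [ 674.7 -158.2    0. ]]
scene cheek fronts [[ 604.3 -235.8  218. ]
 [ 603.5 -190.2  218. ]]
post top? [array([308.4, 210.9])]
scene plate top [[575.6 -36.3 114. ]
 [565.3   7.9 114. ]]
scene rib top [[445.5 -48.9  88. ]
 [443.2 -37.6  88. ]
 [511.  -29.8  88. ]
 [514.1 -35.8  88. ]]
scene rim [[ 435.5 -102.2   42. ]
 [ 410.3    6.3   42. ]
 [ 554.9   37.9   42. ]
 [ 578.2  -67.7   42. ]]
```

```bash
cat >> h.py <<'E'
def shift(p,yaw,s=None):
    "tool-axes shift and turn from measured pose to TCP p, tool down at yaw"
    s=s or ctrl.sense(); R=Ro.from_euler("xyz",s["eef_rot"]); G=Ro.from_euler("xyz",[np.pi,0,yaw])
    print("now",np.round(s["tool_pos"],1),np.round(s["eef_rot"],3),"t",s["clock"],"F",np.round(s["ft_force"],1),"w",round(float(s["gripper_width"]),1))
    return np.round(R.inv().apply(np.array(p)-s["tool_pos"]),1),np.round((R.inv()*G).as_rotvec(),3)
E
python3 -c "
from h import *
print(shift([476,-36,200],.222))"
```

```text
now [ 200.5 -617.7  204.7] [-3.14   0.     0.314] t 0.1 F [-0.7 -0.7 -0.1] w 94.1
(array([ 441.6, -468.2,    5.5]), array([-0.002,  0.   ,  0.092]))
```

>>> carry_out(moves=[20,-21,0,0,0,0.01,60,-64,1,0,0,0.02,103,-109,2,0,0,0.03,146,-155,3,0,0,0.04,189,-200,4,0,0,0.05,232,-246,5,0,0,0.06,275,-291,5,0,0,0.07,318,-337,5,0,0,0.08,360,-382,5,0,0,0.09,395,-419,5,-0.002,0,0.092], fingers=0.5)

```text
clock: 1.35
tool_pos: [447.7, -95.3, 200.4]
eef_rot: [3.14, -0.0, 0.223]
ft_force: [0.2, -1.0, -0.6]
gripper_width: 46.9
gripper_force: 0.0
```

```bash
python3 -c "
from h import *
print(shift([476,-36,200],.222))"
```

```text
now [447.7 -95.3 200.4] [ 3.14  -0.     0.223] t 1.35 F [ 0.2 -1.  -0.6] w 46.9
(array([ 40.7, -51.6,   0.3]), array([ 0.002, -0.   ,  0.001]))
```

>>> carry_out(moves=[25,-32,0,0,0,0,41,-52,0,0,0,0,41,-52,0,0,0,0,41,-52,0,0,0,0])

```text
clock: 1.85
tool_pos: [474.8, -39.3, 200.2]
eef_rot: [3.139, 0.001, 0.221]
ft_force: [0.2, -0.4, -0.4]
gripper_width: 47.2
gripper_force: 0.0
```

```bash
python3 -c "
from h import *
s=ctrl.sense();M=cam('wrist');im=imaging.read_camera('wrist')
c=Ro.from_euler('z',.222).as_matrix()
for g,col in (((476,-36),(0,0,255)),):
  for a,b,z in ((0,0,88),(28,6,88),(28,-6,88),(-28,6,88),(-28,-6,88),(98,22,114),(98,-22,114),(-55,55,42),(-55,-55,42),(95,55,42),(95,-55,42)):
    p=c@[a,b,0]+[*g,z]; u=px('wrist',p,M); print(a,b,np.round(u)); cv2.drawMarker(im,tuple(int(round(x)) for x in u),col,0,9,1)
cv2.imwrite('pics/w1.png',im)
print(shift([476,-36,200],.222))"
```

```text
0 0 [315. 230.]
28 6 [306. 193.]
28 -6 [323. 193.]
-28 6 [307. 266.]
-28 -6 [323. 266.]
98 22 [278.  88.]
98 -22 [349.  88.]
-55 55 [254. 276.]
-55 -55 [377. 276.]
95 55 [245. 100.]
95 -55 [384.  99.]
now [474.8 -39.6 200.2] [3.139e+00 1.000e-03 2.200e-01] t 1.9 F [-0.9  0.1  0.1] w 47.0
(array([ 1.9, -3.2,  0.2]), array([ 0.002,  0.001, -0.002]))
```

View pics/w1.png

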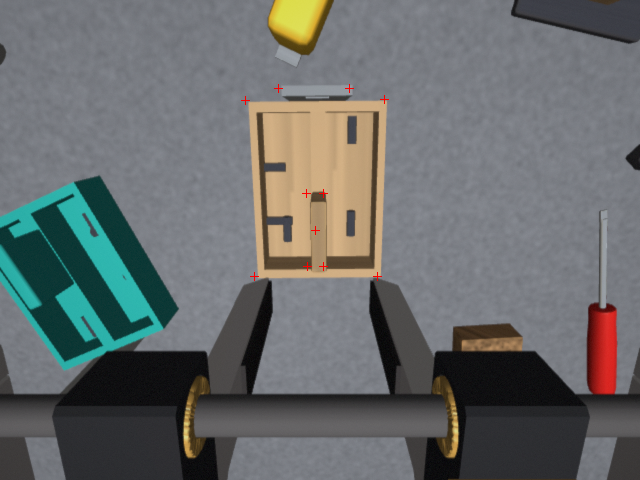

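The overlay agrees to 2–3 px: the rib runs from (318,193) to (318,270), about 2 mm to the tray's −y of my estimate, and the yaw is right. I'll descend and grip.

>>> carry_out(moves=[1,-1,25,0,0,0,1,-1,60,0,0,0,1,-1,100,0,0,0,1,-1,128,0,0,0,1,-1,144,0,0,0,1,-1,149,0,0,0,1,-1,149,0,0,0])

```text
clock: 2.78
tool_pos: [476.4, -38.0, 51.6]
eef_rot: [3.139, 0.0, 0.22]
ft_force: [0.0, -0.6, 0.1]
gripper_width: 47.1
gripper_force: 0.0
```

>>> carry_out(moves=[0,0,0,0,0,0,0,0,0,0,0,0,0,0,0,0,0,0,0,0,0,0,0,0,0,0,0,0,0,0], fingers=1)

```text
clock: 3.4
tool_pos: [476.6, -37.2, 51.6]
eef_rot: [3.139, -0.0, 0.222]
ft_force: [0.2, -0.7, 2.3]
gripper_width: 12.2
gripper_force: 30.0
```

>>> carry_out(moves=[0,0,-5,0,0,0,0,0,-15,0,0,0,0,0,-30,0,0,0,0,0,-48,0,0,0,0,0,-66,0,0,0,0,0,-79,0,0,0,0,0,-85,0,0,0,0,0,-85,0,0,0])

```text
clock: 4.4
tool_pos: [476.4, -37.0, 136.6]
eef_rot: [3.14, -0.0, 0.222]
ft_force: [-0.5, 0.0, -3.8]
gripper_width: 11.8
gripper_force: 30.0
```

```bash
python3 -c "
from h import *
print(shift([441,-213,137],.008))"
```

```text
now [476.4 -37.  136.6] [ 3.14  -0.     0.222] t 4.4 F [-0.5  0.  -3.8] w 11.8
(array([-7.330e+01,  1.639e+02, -1.000e-01]), array([ 0.002, -0.001,  0.214]))
```

>>> carry_out(moves=[-4,8,0,0,0,0.01,-12,26,0,0,0,0.035,-23,51,0,0,0,0.07,-34,77,0,0,0,0.1,-46,103,0,0,0,0.14,-57,128,0,0,0,0.17,-66,147,0,0,0,0.195,-71,159,0,0,0,0.21,-73,164,0,0,0,0.214,-73,164,0,0,0,0.214])

```text
clock: 5.65
tool_pos: [441.2, -212.8, 136.5]
eef_rot: [3.14, -0.0, 0.008]
ft_force: [0.5, -0.2, -4.2]
gripper_width: 12.0
gripper_force: 30.0
```

```bash
python3 -c "
from h import *
s=ctrl.sense();M=cam('wrist');im=imaging.read_camera('wrist');cv2.imwrite('pics/w2r.png',im)
t=imaging.read_camera('top');sc=imaging.read_camera('scene');cv2.imwrite('pics/t2r.png',t);cv2.imwrite('pics/s2r.png',sc)
for p in ((594,-212.4,180),(603,-190.4,218),(603,-234.4,218)): print(np.round(px('wrist',p,M)),np.round(px('top',p),1),np.round(px('scene',p),1))
r=lambda im,x,y,w,h:cv2.resize(im[y:y+h,x:x+w],(400,300),interpolation=cv2.INTER_CUBIC)
u=px('top',(590,-212,180)).astype(int);v=px('scene',(590,-212,180)).astype(int)
print(u,v)
a=np.vstack([np.hstack([r(t,u[0]-40,u[1]-30,80,60),r(sc,v[0]-40,v[1]-30,80,60)]),np.hstack([r(im,0,0,640,480),r(im,240,0,160,120)])])
cv2.imwrite('pics/m2.png',a)
print(shift([441,-213,137],.008))"
```

```text
[ 321. -153.] [409.9 187.8] [243.8 275.9]
[ 198. -359.] [403.5 180.6] [252.5 266.5]
[ 447. -355.] [422.3 180.9] [232.9 269.6]
[409 189] [243 274]
now [ 441.5 -212.1  136.7] [ 3.14e+00 -1.00e-03  9.00e-03] t 5.8 F [ 0.3  0.1 -3.9] w 12.1
(array([-0.5,  0.9, -0.3]), array([ 0.001, -0.001,  0.001]))
```

View pics/m2.png

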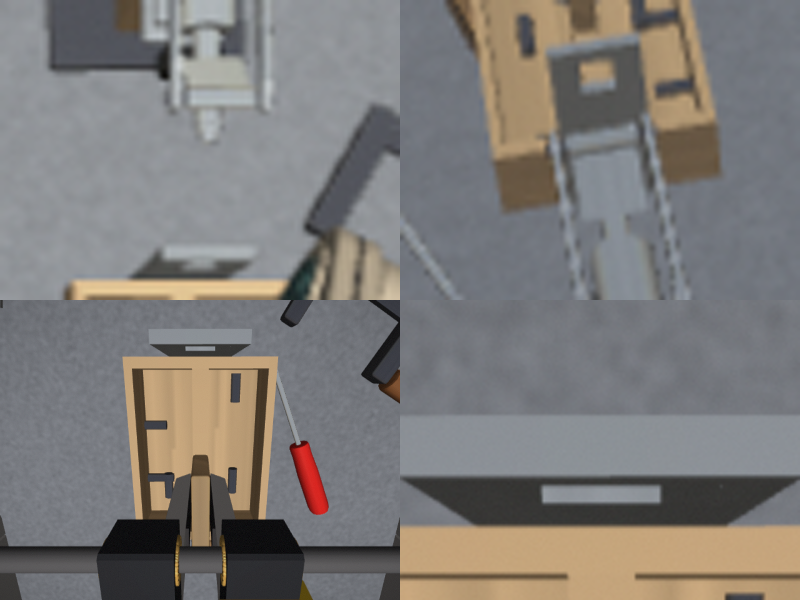

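Top panel: the peg tip is at (208,140) and the plate top edge spans (162..257, 250), so the eye is nearly aligned with the peg. The scene panel shows the eye hole in front of the peg. I'll move to just short of the tip and measure there with the wrist camera.

>>> carry_out(moves=[5,0,0,0,0,0,15,0,0,0,0,0,27,0,0,0,0,0,36,0,0,0,0,0,41,0,0,0,0,0,42,0,0,0,0,0,42,0,0,0,0,0])

```text
clock: 6.68
tool_pos: [482.9, -212.7, 136.6]
eef_rot: [3.14, 0.0, 0.008]
ft_force: [1.2, -0.3, -3.8]
gripper_width: 11.6
gripper_force: 30.0
```

```bash
python3 -c "
from h import *
P=lambda u,v:(369+u/5-.4,159+v/5-.4)
print('old top: peg',onz('top',*P(208.3,140),180),'plate',onz('top',*P(162,250),199),onz('top',*P(257,250),199))
s=ctrl.sense();M=cam('wrist');im=imaging.read_camera('wrist');cv2.imwrite('pics/w3r.png',im)
sc=imaging.read_camera('scene');cv2.imwrite('pics/s3r.png',sc)
for p in ((594,-212.4,180),(603,-190.4,218),(603,-234.4,218)): print(np.round(px('wrist',p,M)),np.round(px('scene',p),1))
a=np.vstack([cv2.resize(im[0:120,160:480],(800,300),interpolation=cv2.INTER_CUBIC),cv2.resize(sc[245:305,160:320],(800,300),interpolation=cv2.INTER_CUBIC)])
cv2.imwrite('pics/m3.png',a)
print(shift([441,-213,137],.008))"
```

```text
old top: peg [ 596.89700726 -213.37476088  180.        ] plate [ 539.70229058 -187.59204232  199.        ] [ 540.29574236 -232.66303352  199.        ]
[320.  16.] [243.8 275.9]
[213. -80.] [252.5 266.5]
[427. -78.] [232.9 269.6]
now [ 482.8 -212.8  136.7] [ 3.14  -0.     0.007] t 6.775 F [-0.4  0.9 -3.1] w 11.6
(array([-41.8,  -0.1,  -0.3]), array([ 0.002, -0.   , -0.001]))
```

View pics/m3.png

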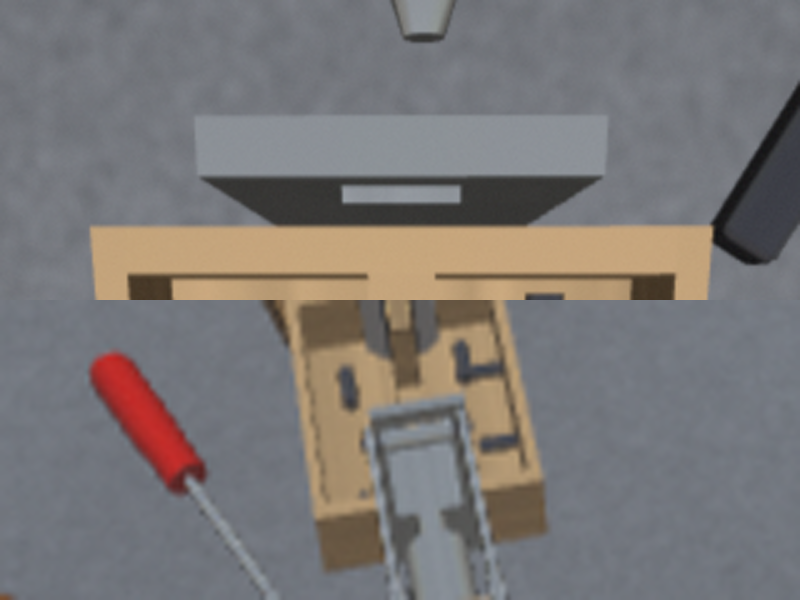

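Wrist panel: the peg tip is centred at crop x=424 (image 329.6, 15), while the eye and plate are centred at 401 (320.4). The peg is therefore about 3 mm to the right (−y) of the eye. The top view gave the same.

```bash
python3 -c "
from h import *
M=cam('wrist')
W=lambda u,v,z:np.round(onz('wrist',160+u/2.5-.3,v/2.5-.3,z,M),1)
print('tip',W(424,38,180),W(404,38,180),W(443,38,180),'eye',W(401,190,172),'plate far',W(194,115,199),W(608,115,199),'near',W(200,177,199),W(603,177,199))"
```

```text
tip [ 594.3 -215.3  180. ] [ 594.3 -212.9  180. ] [ 594.4 -217.6  180. ] eye [ 578.  -212.7  172. ] plate far [ 582.5 -190.6  199. ] [ 582.8 -234.5  199. ] near [ 576.4 -191.   199. ] [ 576.7 -234.4  199. ]
```

>>> carry_out(moves=[0,1.5,0,0,0,0,0,2.7,0,0,0,0,3,2.7,0,0,0,0,8,2.7,0,0,0,0,13,2.7,0,0,0,0,18,2.7,0,0,0,0,21,2.7,0,0,0,0,22,2.7,0,0,0,0,22,2.7,0,0,0,0])

```text
clock: 7.9
tool_pos: [505.2, -215.2, 136.7]
eef_rot: [3.14, -0.0, 0.008]
ft_force: [0.2, 1.0, -4.6]
gripper_width: 11.6
gripper_force: 30.0
```

```bash
python3 -c "
from h import *
im=imaging.read_camera('wrist')
cv2.imwrite('pics/m4.png',cv2.resize(im[0:120,160:480],(800,300),interpolation=cv2.INTER_CUBIC))
s=ctrl.sense();print(s['tool_pos'],s['ft_force'],s['moment'])"
```

```text
[ 505.07362563 -215.19742046  136.70041754] [ 0.17009933 -1.04607995 -3.39949783] [ 0.09522698  0.03489644 -0.01898746]
```

View pics/m4.png

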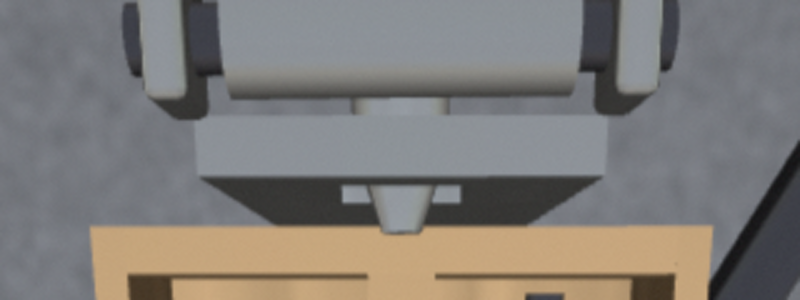

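The wrist crop shows the peg tip through the eye, centred at (401,200) with the plate centred between the cheeks; no lateral load. I'll push on towards the bumper.

>>> carry_out(moves=[3,0,0,0,0,0,8,0,0,0,0,0,13,0,0,0,0,0,18,0,0,0,0,0,23,0,0,0,0,0,27,0,0,0,0,0,30,0,0,0,0,0,31,0,0,0,0,0,31,0,0,0,0,0])

```text
clock: 9.07
tool_pos: [536.3, -215.0, 136.8]
eef_rot: [3.14, -0.001, 0.008]
ft_force: [0.4, 0.3, -3.5]
gripper_width: 11.5
gripper_force: 30.0
```

>>> carry_out(moves=[1,0,0,0,0,0,2,0,0,0,0,0,3,0,0,0,0,0,4,0,0,0,0,0,5,0,0,0,0,0,5,0,0,0,0,0])

```text
clock: 9.82
tool_pos: [539.0, -215.0, 136.3]
eef_rot: [3.14, 0.004, 0.007]
ft_force: [-5.6, -0.4, -1.2]
gripper_width: 12.2
gripper_force: 30.0
```

>>> carry_out(moves=[1,0,0,0,0,0,2,0,0,0,0,0,3,0,0,0,0,0,4,0,0,0,0,0,5,0,0,0,0,0,6,0,0,0,0,0,6,0,0,0,0,0])

```text
clock: 10.7
tool_pos: [543.1, -214.9, 136.0]
eef_rot: [3.141, 0.007, 0.007]
ft_force: [-9.3, 0.5, -0.3]
gripper_width: 11.7
gripper_force: 30.0
```

>>> carry_out(moves=[1,0,-0.5,0,0,0,2,0,-1,0,0,0,3,0,-1,0,0,0,4,0,-1,0,0,0,4,0,-1,0,0,0])

```text
clock: 11.32
tool_pos: [545.4, -214.9, 136.4]
eef_rot: [3.141, 0.011, 0.007]
ft_force: [-10.5, -0.2, -0.8]
gripper_width: 11.9
gripper_force: 30.0
```

>>> carry_out(moves=[1,0,0,0,0,0,2,0,0,0,0,0,3,0,0,0,0,0,3,0,0,0,0,0])

```text
clock: 11.82
tool_pos: [547.7, -214.9, 136.4]
eef_rot: [-3.142, 0.012, 0.007]
ft_force: [-12.9, 0.2, 1.1]
gripper_width: 12.0
gripper_force: 30.0
```

>>> carry_out(moves=[1,0,-0.5,0,0,0,2,0,-1,0,0,0,3,0,-1,0,0,0,3,0,-1,0,0,0])

```text
clock: 12.32
tool_pos: [549.3, -214.8, 136.8]
eef_rot: [-3.141, 0.015, 0.007]
ft_force: [-13.4, -0.3, -0.0]
gripper_width: 12.0
gripper_force: 30.0
```

>>> carry_out(moves=[1,0,0,0,0,0,1,0,0,0,0,0,1,0,0,0,0,0])

```text
clock: 12.7
tool_pos: [549.8, -214.8, 136.9]
eef_rot: [-3.141, 0.016, 0.006]
ft_force: [-15.1, -0.3, -0.1]
gripper_width: 12.2
gripper_force: 30.0
```

```bash
python3 -c "
from h import *
im=imaging.read_camera('wrist');sc=imaging.read_camera('scene')
a=np.vstack([cv2.resize(im[0:120,160:480],(800,300),interpolation=cv2.INTER_CUBIC),cv2.resize(sc[245:305,160:320],(800,300),interpolation=cv2.INTER_CUBIC)])
cv2.imwrite('pics/m5.png',a)
s=ctrl.sense();print(s['tool_pos'],s['ft_force'],s['moment'])"
```

```text
[ 549.84221058 -214.78380876  136.84200975] [-14.17222155   0.71773517  -0.44903898] [0.02078909 3.25075123 0.16155914]
```

View pics/m5.png

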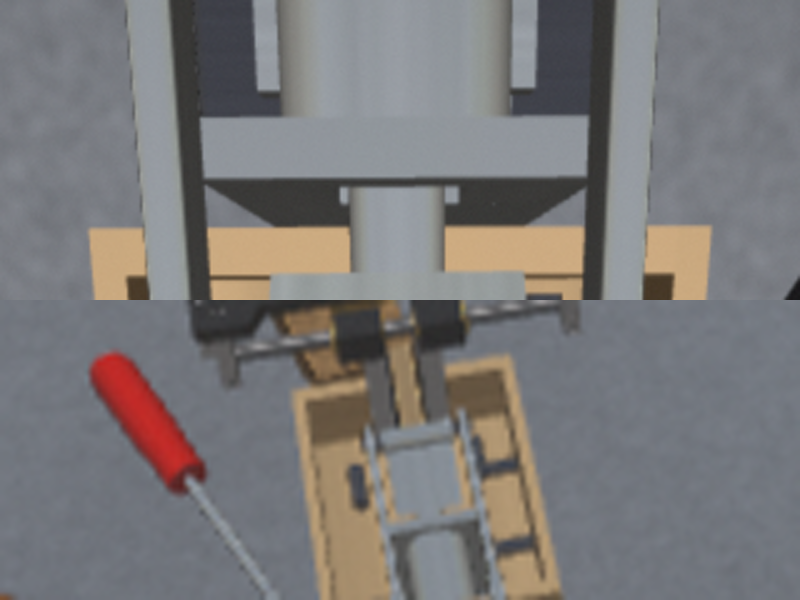

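The flap is down: in the wrist crop its free end (270..525, 272) lies about 10 mm robot-side of the plate, and the collar sits directly behind the plate at row 115. I'll press slightly more to be sure it is fully home, then ease back onto the flap.

>>> carry_out(moves=[1,0,0,0,0,0,1.5,0,0,0,0,0,1.5,0,0,0,0,0])

```text
clock: 13.18
tool_pos: [550.1, -214.8, 136.7]
eef_rot: [-3.141, 0.018, 0.006]
ft_force: [-16.9, 0.1, 1.1]
gripper_width: 11.5
gripper_force: 30.0
```

>>> carry_out(moves=[-2,0,0,0,0,0,-5,0,0,0,0,0,-8,0,0,0,0,0,-11,0,0,0,0,0,-13,0,0,0,0,0,-15,0,0,0,0,0,-16,0,0,0,0,0,-16,0,0,0,0,0])

```text
clock: 14.18
tool_pos: [540.8, -214.8, 137.5]
eef_rot: [3.141, 0.006, 0.007]
ft_force: [-5.9, -0.5, -6.9]
gripper_width: 11.9
gripper_force: 30.0
```

>>> carry_out(moves=[-1,0,0.5,0,0,0,-2,0,1,0,0,0,-3,0,1,0,0,0,-4,0,1,0,0,0,-4,0,1,0,0,0])

```text
clock: 14.8
tool_pos: [540.7, -214.9, 138.2]
eef_rot: [3.139, -0.002, 0.008]
ft_force: [-1.7, -0.5, -6.0]
gripper_width: 11.8
gripper_force: 30.0
```

>>> carry_out(moves=[-1,0,0.5,0,0,0,-2,0,1,0,0,0,-3,0,1,0,0,0,-4,0,1,0,0,0,-5,0,1,0,0,0,-5,0,1,0,0,0])

```text
clock: 15.55
tool_pos: [540.1, -215.1, 138.6]
eef_rot: [3.138, -0.011, 0.009]
ft_force: [7.6, 0.3, -2.9]
gripper_width: 12.1
gripper_force: 30.0
```

>>> carry_out(moves=[-1,0,0,0,0,0,-1.7,0,0,0,0,0,-1.7,0,0,0,0,0,-1.7,0,0,0,0,0,-1.7,0,0,0,0,0])

```text
clock: 16.18
tool_pos: [539.7, -215.2, 139.0]
eef_rot: [3.137, -0.013, 0.009]
ft_force: [10.1, -0.1, -2.3]
gripper_width: 11.6
gripper_force: 30.0
```

A 10 N pull is shown, and the tray holds at x≈540. I'll hold briefly, then relax.

>>> carry_out(moves=[-0.5,0,0,0,0,0,-0.5,0,0,0,0,0,-0.5,0,0,0,0,0,-0.5,0,0,0,0,0])

```text
clock: 16.68
tool_pos: [539.7, -215.2, 139.1]
eef_rot: [3.137, -0.014, 0.009]
ft_force: [10.8, 0.3, -2.9]
gripper_width: 11.8
gripper_force: 30.0
```

>>> carry_out(moves=[2,0,0,0,0,0,4,0,0.5,0,0,0,5.5,0,1,0,0,0,6.5,0,1.5,0,0,0,6.5,0,2,0,0,0,6.5,0,2,0,0,0])

```text
clock: 17.42
tool_pos: [539.6, -215.2, 135.0]
eef_rot: [3.139, -0.002, 0.008]
ft_force: [1.5, 0.1, 4.8]
gripper_width: 11.9
gripper_force: 30.0
```

>>> carry_out(moves=[0.5,0,-0.5,0,0,0,1,0,-1,0,0,0,1,0,-1,0,0,0,1,0,-1,0,0,0])

```text
clock: 17.92
tool_pos: [539.5, -215.0, 135.5]
eef_rot: [3.14, 0.001, 0.008]
ft_force: [1.5, -0.2, 3.0]
gripper_width: 11.8
gripper_force: 30.0
```

```bash
python3 -c "
from h import *
im=imaging.read_camera('wrist')
cv2.imwrite('pics/m6.png',cv2.resize(im[0:240,80:560],(800,400),interpolation=cv2.INTER_CUBIC))
s=ctrl.sense();print(s['tool_pos'],s['ft_force'],s['moment'])"
```

```text
[ 539.52580403 -215.01868314  135.48005042] [1.18812234 0.08047513 2.02532953] [-0.10254015 -0.52173897  0.0243968 ]
```

View pics/m6.png

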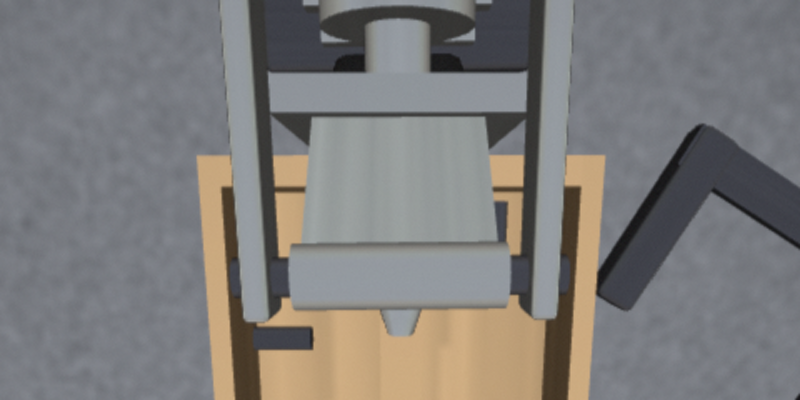

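The picture shows the flap lying against the plate's robot-side face (310..495, 115) and the collar behind it with a gap, so the tray is latched. I'll release and rise straight up.

>>> carry_out(moves=[0,0,0,0,0,0,0,0,0,0,0,0,0,0,0,0,0,0,0,0,0,0,0,0,0,0,0,0,0,0], fingers=0.6)

```text
clock: 18.6
tool_pos: [540.0, -214.9, 135.7]
eef_rot: [3.14, -0.0, 0.008]
ft_force: [-0.5, -0.1, -0.1]
gripper_width: 37.4
gripper_force: 0.0
```

>>> carry_out(moves=[0,0,-5,0,0,0,0,0,-18,0,0,0,0,0,-36,0,0,0,0,0,-60,0,0,0,0,0,-90,0,0,0,0,0,-120,0,0,0,0,0,-140,0,0,0,-30,0,-145,0,0,0,-70,0,-145,0,0,0,-80,0,-145,0,0,0])

```text
clock: 19.85
tool_pos: [458.0, -215.7, 282.0]
eef_rot: [3.139, -0.001, 0.006]
ft_force: [-0.0, -0.7, 0.0]
gripper_width: 37.6
gripper_force: 0.0
```

```bash
python3 -c "
from h import *
sc=imaging.read_camera('scene');im=imaging.read_camera('wrist')
cv2.imwrite('pics/m7.png',np.hstack([cv2.resize(sc[190:400,160:370],(480,480),interpolation=cv2.INTER_CUBIC),cv2.resize(im,(320,480))]))
s=ctrl.sense();print(s['clock'],s['tool_pos'],s['ft_force'],s['gripper_width'])"
```

```text
19.95 [ 459.78811191 -215.58040137  281.80388416] [0.14148721 0.39019528 0.24176586] 37.49953664434337
```

View pics/m7.png

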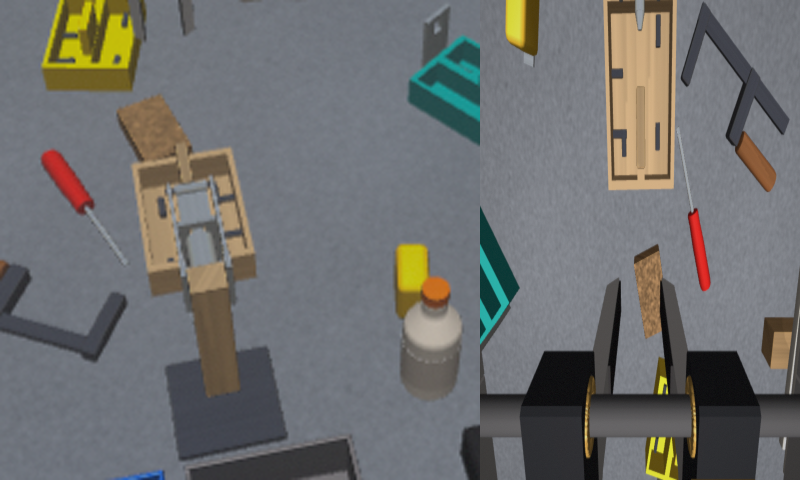

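The tray hangs on the flap stand (scene panel, about (195,220)), the bystanders are undisturbed and the gripper is clear. After a short pause to let it settle I'll hand in.

>>> carry_out(moves=[-3,0,0,0,0,0,-3,0,0,0,0,0,-3,0,0,0,0,0,-3,0,0,0,0,0])

```text
clock: 20.45
tool_pos: [457.3, -215.3, 280.5]
eef_rot: [3.14, -0.0, 0.008]
ft_force: [-0.5, -0.3, -1.2]
gripper_width: 37.7
gripper_force: 0.0
```

```bash
python3 -c "
from station import ctrl
print(ctrl.close_job())"
```

```text
the job is handed in; nothing more can be done
None
```

The plywood tray hangs by its eye on the flap stand with the flap fallen behind it; it held a tug of about 10.8 N, the highest push I read was about 17 N, and I handed the job in at about 20 s (no verdict was returned).

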